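Load the tumble mixer through its sprung flap and switch it on

TASK

Push the tall square bottle right through the sprung loading flap in the mixer's sloping front, so that it lies wholly inside and the flap springs shut behind it. Then throw the mixer's switch lever over to the far side to switch it on. Leave the jar, the pot and the spoon where they are, and take the robot's hand away.

Things in the scene. Friction and masses are not known exactly. Their poses are not given: they have to be found in the camera images.
- bottle_center (a point): Centre (half-way up) of the loose square plastic bottle, standing upright: 140 mm tall, clear flat-sided body 40 x 40 mm up to 108 mm, a short 30 mm neck, then a white cap. Its axes: z towards the cap, x and y square to its flat sides. About 0.16 kg; mass varies. The only square one of the three containers.
- bottle_cap (a point): Centre of the bottle's white square cap, 36 x 36 mm and 27 mm high (113 to 140 mm above the foot), its sides parallel to the body's; same axes.
- mixer: White mixer box fixed to the table; origin on the table straight below the mouth. Axes: x level from its front to its back, y to its left, z up. The box spans x -68 to 225 mm, y -100 to 100 mm; front upright and 177 mm high, then the sloping panel, then a level clear top 243 mm above the table. Inside is one open chamber with a padded floor.
- mouth (a point): Centre of the mouth in the sloping panel, 210 mm above the table, axes those of the mixer. The panel rises towards the back at 0.45 rad (26 degrees) from level, 75 mm up and down the slope from here; its inward normal is (0.435, 0, -0.900) in mixer axes. The mouth is 80 mm along y, 58 mm along the slope. Its steel flap is hinged at the upper edge and swings inward.
- throat (a point): Inner end of the straight throat behind the mouth, on its centre line, 45 mm in from the mouth along the normal. The throat has a floor at the mouth's lower edge and two cheeks 80 mm apart. The flap pinches a bottle left half-way against this floor and holds it: push until the cap end is 55 to 65 mm in past the panel. Closed fingers fit in.
- flap (a joint): Angle of the loading flap in rad: 0 shut, up to 1.45 fully open inward. The spring gives about 2 N at its free edge when shut and 5 N when fully open.
- lever (a joint): Angle of the switch lever in rad: 0 off (leaning 0.5 rad from upright towards the front of the mixer, -x), 1.0 on (leaning 0.5 rad towards the back, +x). It turns about a level hinge along the mixer's y, falls by its own weight to whichever end it is nearer, and needs about 1 N.
- lever_grip (a point): Centre of the 32 mm black ball at the end of the switch lever, 85 mm from the hinge.
- lever_hinge (a point): Hinge of the switch lever, 170 mm to the mixer's left of the mouth's centre and 82 mm above the table, between two small steel cheeks on a grey ledge 70 mm high that runs along the mixer's left side (y = 100 to 210 mm).
- jar_center (a point): Centre of a round glass jar, 66 mm across, 95 mm tall, standing: a bystander.
- pot_center (a point): Centre of a round white pot, 54 mm across, 70 mm tall, standing: a bystander.
- spoon_grip (a point): Handle of a grey plastic spoon 160 mm long lying flat: a bystander.
There are look-alikes about, which are no part of the job. Of the things that look like the part that bears bottle_center, take the one that is farthest from the robot's base at the start.

How it is judged:
On the way:
1. the bottle is wholly inside the mixer and the flap has sprung shut behind it (x of bottle_center in the frame of mouth between 0 and 0.22 m and y of bottle_center in the frame of mouth between -0.095 and 0.095 m and z of bottle_center in the frame of mouth below -0.06 m and value of joint flap below 0.08 rad), for 0.2 s.
At the end, for the whole second after the job is handed in: The bottle lies at rest inside the mixer's box with its centre more than 60 mm below the mouth's centre, the flap is shut (under 0.08 rad), and the lever rests at its far end (over 0.9 rad) (all of step 1 and value of joint lever above 0.9 rad and linear speed of bottle below 0.02 m/s); the robot touches nothing.
It fails at once if the jar, the pot or the spoon is shifted by more than 25 mm or one of the standing ones is tipped over (distance of any of jar_center, pot_center, spoon_grip from where it was at the start of the episode above 0.025 m or angle between any of jar_center, pot_center's own z axis and vertical above 0.6 rad).
It also fails if it takes over 67 s, if anything falls off the work surface, if the arm or the gripper's body presses on something with over 40 N, if the wrist force passes 120 N, or if a joint passes its speed limit or range.

ROBOT

A 7-joint arm with a two-finger parallel gripper is mounted at the origin on the work surface. World frame = base frame: x ahead of the robot, y to its left, z up, the work surface at z = 0. Lengths are in m, angles in rad, forces in N, time in s.
With the tool pointing down it reaches from about 0.4 to 0.85 m from the base axis. Payload 10.4 kg.
Tool frame: the origin (TCP) lies between the finger pads; the fingertips stand ahead of it and the grasp point (between the pads) lies 3 mm ahead of it (r.tips_ahead is the z of the fingertips in the tool frame, in m); z points along the fingers, y is the line along which they close (so a half turn about z gives the same grasp; the last joint's range is limited). The gripper opens to 87 mm and grips with 3 to 60 N. Pads are 19 mm wide; open, the fingers measure 117 mm over their backs; the gripper's body (75 mm by 190 mm) begins 51 mm behind the grasp point.
Start: joints at [-1.369, 0.332, -0.065, 1.46, 0.022, 1.35, -0.088], TCP at [0.139, 0.609, 0.245] pointing down, gripper open.
Joint ranges: [-2.6, 2.6], [-0.5, 2.12], [-1.47, 1.34], [0.16, 2.42], [-1.27, 4.41], [0.06, 2.06], [-2.6, 2.6]. Speed limits (rad/s): [2.22, 2.22, 2.79, 2.79, 3.14, 3.14, 3.14].

INTERFACE

Orientations are given as a unit quaternion [x, y, z, w].
In Python, from bench import telemetry, camera, get_calibration, r gives the robot as it stands.
- The arm moves only by the tool drive_tool, never from a script. Its argument "series" is one flat list of numbers, 7 for each row, row after row: the turn, a rotation vector about the tool's x, y, z in units of 5 degrees (1.0 is 5 degrees), then the shift along the tool's x, y, z in units of 40 mm (1.0 is 40 mm), then the opening, from -1 (shut) to 1 (fully open). A call has 1 to 10 rows; each row is the pose to reach, as a shift and turn from the pose commanded when the call began, along the tool's axes at that moment; what a row does not reach only later rows make up. A row lasts 1/12 s, in which the tool goes at most 41.7 mm and 7.16 degrees, less where a joint would pass 70% of its speed; a pose out of reach is approached as far as the arm can. A call with a gripper value outside its range is refused whole. The fingers move at their own pace and stop on an object; "grip_force" is the grip in N (left out, the last holds). Time passes only in rows, so rows that repeat a pose let the fingers close. It gives the time, the measured TCP pose, the force, the opening and the grip force at its end, in the units of the state.
- telemetry.read_state(): the state, without advancing time (a new reading comes with each control period).
- camera(name): name is "scene" or "top" or "wrist"; returns the picture (420x560x3 uint8, red, green, blue); there is no depth.
- get_calibration(name): a dict with "fovy" (degrees; the focal length in pixels is half the picture's height over the tangent of half this angle, whatever the lens; pixels are square), "cx", "cy" (the principal point, pixels), "xyz" and "rotation" of the camera in the world. Camera axes: x right, y up, looking along -z (the intrinsics and any distortion apply to the point x, -y, -z); pixel columns grow to the right and rows downward; lengths in m; the calibration is good to about 2 mm. A picture is of the moment at which its call begins: read the wrist's pose just before it. get_calibration takes no time and is no camera call; for the wrist camera it gives the pose at the moment of the call.
- r.close_job(): hands the job in; it is judged then, once.
The state is a dict: "time": time; "joint_positions": joint angles; "joint_vel": joint speeds; "joint_torque": joint torques, N m; "ee_pos": TCP position; "eef_rot": TCP orientation; "ft_force": force on the tool from outside, world axes, zero at the start; "torque": the same for the moment, N m; "width": finger opening in m; "grip_force": force on a finger pad.
Only numpy, scipy, OpenCV 4.12 (cv2) and the standard library are available. Lean on these libraries where they do the work, as an engineer would, in place of code of your own. Each camera call takes 0.05 s, during which the arm holds its last target. There are 200 camera calls.

## Working session

There is one attempt and no reset: what is moved stays moved. The work goes in short steps, Python scripts to look and compute and a tool call to move; the robot and the scene stay as the last step left them, time stands still between calls to the robot, and variables do not carry over. Pictures are saved under pics/ and viewed, at most 10 in all, crops included, and the job is handed in when it is done.

Besides the shell and the picture viewer there is one more tool, called after "Emit:" as name(argument=value, ...), one argument or row to a line, values as JSON. drive_tool: Moves the arm, as the interface text tells. Its arguments: {"type":"object","properties":{"series":{"type":"array"},"grip_force":{"type":"number"}},"required":["series"]}

```bash
mkdir -p pics; ls; python3 - <<'E'
from bench import telemetry, camera, get_calibration, r
import cv2,numpy as np
for n in ("scene","top"):
    im=camera(n); cv2.imwrite(f"pics/{n}0.png",im[:,:,::-1])
    print(n,get_calibration(n))
print(telemetry.read_state(), r.tips_ahead)
E
```

```text
pics
scene {'fovy': 50.24335369607022, 'cx': 281.75615979707896, 'cy': 214.35669429318224, 'xyz': array([0.89886807, 0.57777478, 0.87430788]), 'rotation': array([0.11538539, 0.36262975, 0.88751069, 0.25982811])}
top {'fovy': 52.135506838579744, 'cx': 283.42717808979074, 'cy': 205.07826221018587, 'xyz': array([ 0.39995831, -0.03033926,  1.08997291]), 'rotation': array([-0.04587551,  0.02962522,  0.7162372 , -0.69571694])}
{'time': 0.1, 'joint_positions': array([-1.36860864,  0.33279443, -0.06471357,  1.46090223,  0.02158469,
        1.34988324, -0.08849073]), 'joint_vel': array([-6.71197985e-04, -2.10834480e-03, -7.28020126e-04, -2.77438474e-03,
       -1.11933571e-03,  6.04206823e-04, -6.17650286e-06]), 'joint_torque': array([ 1.93487940e-03, -6.24538636e+01,  2.49485811e-02, -3.90719032e+01,
       -6.14179345e-02,  3.65773367e-02,  1.27380863e-04]), 'ee_pos': array([0.13922798, 0.60895237, 0.24382096]), 'eef_rot': array([ 1.12138016e-01,  9.93692431e-01, -6.44120332e-04, -5.23288542e-05]), 'ft_force': array([0.22413284, 1.50696655, 0.7570246 ]), 'torque': array([ 0.01190291, -0.00019981,  0.0295292 ]), 'grip_force': 0.0, 'width': 0.08706807818201306} 0.022
```

View pics/scene0.png

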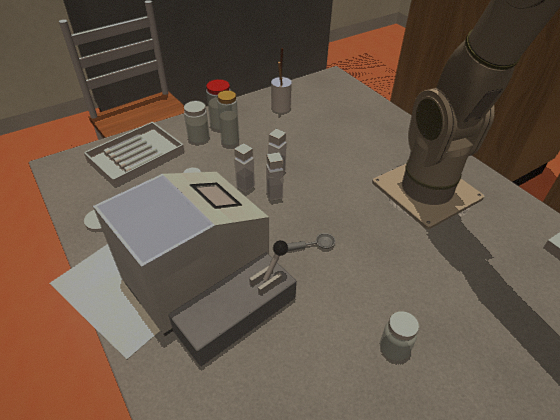

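View pics/top0.png

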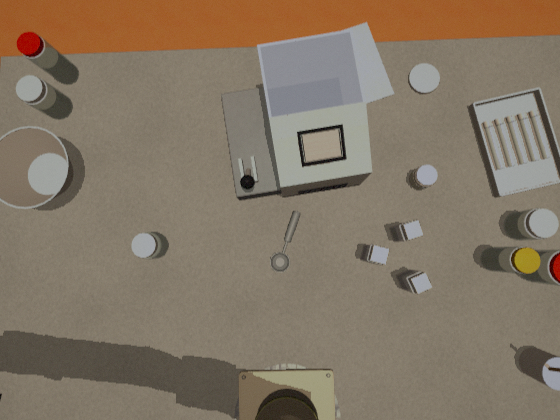

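The top picture shows three square bottles with white caps, at (411,230), (378,254) and (419,283). In the scene picture they are at (244,150), (277,135) and (275,160). The robot base is at the bottom of the top picture, around (287,410). The mixer mouth is at (322,145), the lever ball at (247,182), the spoon at (287,240) and a round pot or jar at (426,176). The farthest bottle looks to be (411,230), so I'll check it in a close crop.

```bash
cat > h.py <<'E'
import numpy as np,cv2
from scipy.spatial.transform import Rotation as R
def ray(c,u,v):
    f=210/np.tan(np.radians(c['fovy'])/2)
    d=R.from_quat(c['rotation']).apply([(u-c['cx'])/f,-(v-c['cy'])/f,-1]); return np.array(c['xyz']),d
def atz(c,u,v,z):
    o,d=ray(c,u,v); return o+d*(z-o[2])/d[2]
def proj(c,p):
    f=210/np.tan(np.radians(c['fovy'])/2)
    q=R.from_quat(c['rotation']).inv().apply(np.array(p)-c['xyz']); return np.array([c['cx']-f*q[0]/q[2],c['cy']+f*q[1]/q[2]])
E
python3 - <<'E'
from bench import get_calibration
from h import *
t=get_calibration("top"); s=get_calibration("scene")
im=cv2.imread("pics/top0.png")
a=cv2.resize(im[200:300,355:445],None,fx=4,fy=4,interpolation=cv2.INTER_CUBIC)
b=cv2.resize(im[85:205,225:385],None,fx=400/120,fy=400/120,interpolation=cv2.INTER_CUBIC)[:,:430]
cv2.imwrite("pics/crop1.png",np.hstack([a,b]))
for n,p,q in (("A",(411,230),(244,150)),("B",(378,254),(275,159)),("C",(419,283),(277,135))):
    x=atz(t,*p,.14); print(n,x.round(3),np.hypot(*x[:2]).round(3),"scene",proj(s,x).round(1))
for p,z in (((322,145),.21),((247,182),.157)):
    x=atz(t,*p,z); print(x.round(3),proj(s,x).round(1))
E
```

```text
A [ 0.439 -0.289  0.14 ] 0.525 scene [245.4 148.2]
B [ 0.388 -0.214  0.14 ] 0.443 scene [276.  156.7]
C [ 0.323 -0.299  0.14 ] 0.44 scene [279.1 133.2]
[ 0.618 -0.095  0.21 ] [216.3 194.3]
[0.554 0.069 0.157] [281.8 246.7]
```

View pics/crop1.png

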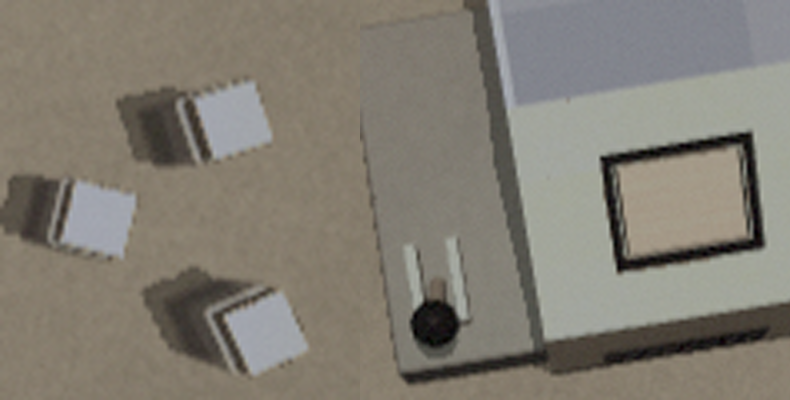

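The crop shows bottle A's square cap with corners near (403,225), (418,220), (423,233) and (407,240), clear of its neighbours. Its distance from base is 0.525 m, against 0.44 m for the other two, so A is the target. The mouth's inner opening and the lever ball (248,181) are also clear. Next I fit the mixer pose.

```bash
cat >> h.py <<'E'
def rows(st,pos,q):
    """relative move from the state to TCP pos/quaternion, in drive units"""
    R0=R.from_quat(st['eef_rot']); 
    return np.r_[(R0.inv()*R.from_quat(q)).as_rotvec(degrees=True)/5,R0.inv().apply(np.array(pos)-st['ee_pos'])/.04]
def quat(z,y):
    z=np.array(z)/np.linalg.norm(z); y=np.array(y)-np.dot(y,z)*z; y/=np.linalg.norm(y)
    return R.from_matrix(np.c_[np.cross(y,z),y,z]).as_quat()
E
python3 - <<'E'
from bench import get_calibration,telemetry
from h import *
from scipy.optimize import least_squares
t=get_calibration("top"); s=get_calibration("scene"); st=telemetry.read_state()
cc=np.array([(192,98),(250,80),(272,133),(208,160)])/4+[355,200]
P=np.array([atz(t,*p,.14) for p in cc]); print("cap",P.mean(0).round(4),[np.linalg.norm(P[i]-P[i-1]).round(4) for i in range(4)],
 [np.degrees(np.arctan2(*(P[i]-P[i-1])[1::-1])).round(1) for i in range(4)])
k=.3
mc=(np.array([(620,165),(738,147),(752,240),(630,258),(435,324)])-[360,0])*k+[225,85]
ca,sa=np.cos(.45),np.sin(.45)
L=[(29*ca,40,210+29*sa),(29*ca,-40,210+29*sa),(-29*ca,-40,210-29*sa),(-29*ca,40,210-29*sa)]
L=np.array(L)/1000
W=lambda p,l:R.from_euler('z',p[2]).apply(l)+[p[0],p[1],0]
f=lambda p:np.concatenate([proj(t,W(p,l))-m for l,m in zip(L,mc)]+[0.5*(proj(t,W(p,np.array([p[3],.17,.1566])))-mc[4])])
o=least_squares(f,[.62,-.09,.1,0]); print("mixer",o.x.round(4),o.fun.round(1))
p=o.x
for l in [(0,0,.21),(p[3],.17,.1566),*L,(-.068,.1,.177),(-.068,-.1,.177),(.0675,.1,.243),(.0675,-.1,.243)]: print(W(p,np.array(l)).round(3),'top',proj(t,W(p,np.array(l))).round(0),'scene',proj(s,W(p,np.array(l))).round(0))
E
```

```text
cap [ 0.4398 -0.2922  0.14  ] [np.float64(0.0349), np.float64(0.0335), np.float64(0.0312), np.float64(0.0383)] [np.float64(11.2), np.float64(-74.5), np.float64(-160.9), np.float64(111.1)]
mixer [ 0.6164 -0.0964  0.1232 -0.0423] [-1.3  0.6  1.6  0.1  0.2 -0.6 -0.7 -0.2  0.1 -0. ]
[ 0.616 -0.096  0.21 ] top [322. 146.] scene [217. 194.]
[0.554 0.067 0.157] top [248. 182.] scene [282. 246.]
[ 0.637 -0.054  0.223] top [302. 135.] scene [217. 205.]
[ 0.647 -0.133  0.223] top [340. 129.] scene [196. 185.]
[ 0.595 -0.139  0.197] top [343. 156.] scene [217. 184.]
[ 0.586 -0.06   0.197] top [305. 162.] scene [238. 202.]
[ 0.537 -0.006  0.177] top [281. 187.] scene [270. 216.]
[ 0.561 -0.204  0.177] top [373. 173.] scene [218. 170.]
[0.671 0.011 0.243] top [270. 117.] scene [216. 223.]
[ 0.696 -0.187  0.243] top [367. 102.] scene [164. 172.]
```

```bash
cat > go.py <<'E'
import sys
from bench import telemetry
from h import *
def go(pos,z,ydeg,tag=""):
    st=telemetry.read_state(); a=np.radians(ydeg)
    d=rows(st,pos,quat(z,[np.cos(a),np.sin(a),0])); print(tag,d.round(2).tolist()); return d
E
python3 -c "
from go import *
go([.48,.10,.36],[0,0,-1],-10)"
```

```text
[-0.01, 0.01, 17.42, -11.14, -10.51, -2.89]
```

Emit:
drive_tool(
  series=[0, 0, 17.4, -11.1, -10.5, -2.9, 0.4, 0, 0, 17.4, -11.1, -10.5, -2.9, 0.4, 0, 0, 17.4, -11.1, -10.5, -2.9, 0.4, 0, 0, 17.4, -11.1, -10.5, -2.9, 0.4, 0, 0, 17.4, -11.1, -10.5, -2.9, 0.4, 0, 0, 17.4, -11.1, -10.5, -2.9, 0.4, 0, 0, 17.4, -11.1, -10.5, -2.9, 0.4, 0, 0, 17.4, -11.1, -10.5, -2.9, 0.4, 0, 0, 17.4, -11.1, -10.5, -2.9, 0.4, 0, 0, 17.4, -11.1, -10.5, -2.9, 0.4],
)

```text
time: 0.93
ee_pos: [0.3671, 0.2667, 0.3225]
eef_rot: [0.675, 0.738, 0.0, -0.0]
ft_force: [1.9, 0.4, 0.2]
width: 0.0607
grip_force: 0.0
```

```bash
python3 -c "
from go import *
s=telemetry.read_state(); print(s['joint_positions'].round(2),s['ee_pos'].round(3),s['time'])
go([.48,.10,.36],[0,0,-1],-10)
go([.44,-.292,.26],[0,0,-1],-73.3)"
```

```text
[-1.02 -0.1   0.27  1.77  0.03  1.47 -0.66] [0.367 0.267 0.322] 0.9333
 [-0.0, -0.0, 3.03, -4.4, 2.44, -0.94]
 [-0.0, -0.0, 15.69, -14.08, 0.56, 1.56]
```

Emit:
drive_tool(
  series=[0, 0, 15.7, -14.1, 0.5, 1.5, 0.4, 0, 0, 15.7, -14.1, 0.5, 1.5, 0.4, 0, 0, 15.7, -14.1, 0.5, 1.5, 0.4, 0, 0, 15.7, -14.1, 0.5, 1.5, 0.4, 0, 0, 15.7, -14.1, 0.5, 1.5, 0.4, 0, 0, 15.7, -14.1, 0.5, 1.5, 0.4, 0, 0, 15.7, -14.1, 0.5, 1.5, 0.4, 0, 0, 15.7, -14.1, 0.5, 1.5, 0.4, 0, 0, 15.7, -14.1, 0.5, 1.5, 0.4, 0, 0, 15.7, -14.1, 0.5, 1.5, 0.4],
)

```text
time: 1.77
ee_pos: [0.4203, -0.1442, 0.278]
eef_rot: [0.979, 0.204, 0.0, -0.0]
ft_force: [1.1, 0.5, 0.0]
width: 0.0608
grip_force: 0.0
```

```bash
python3 -c "
from go import *
s=telemetry.read_state(); print(s['joint_positions'].round(2),s['ee_pos'].round(3),s['time'])
go([.44,-.292,.26],[0,0,-1],-73.3)"
```

```text
[-0.57 -0.18  0.72  1.89  0.12  1.39 -1.03] [ 0.42  -0.144  0.278] 1.7667
 [-0.0, -0.01, 1.37, -1.02, 3.59, 0.45]
```

Emit:
drive_tool(
  series=[0, 0, 1.4, -1, 3.6, 0.45, 0.4, 0, 0, 1.4, -1, 3.6, 0.45, 0.4, 0, 0, 1.4, -1, 3.6, 0.45, 0.4, 0, 0, 1.4, -1, 3.6, 0.45, 0.4, 0, 0, 1.4, -1, 3.6, 0.45, 0.4, 0, 0, 1.4, -1, 3.6, 0.45, 0.4, 0, 0, 1.4, -1, 3.6, 0.45, 0.4],
)

```text
time: 2.35
ee_pos: [0.4424, -0.2892, 0.2598]
eef_rot: [0.989, 0.147, -0.0, -0.0]
ft_force: [-1.3, 0.2, 0.1]
width: 0.0608
grip_force: 0.0
```

```bash
python3 -c "
from go import *
from bench import camera,get_calibration
s=telemetry.read_state(); print(s['joint_positions'].round(2),s['ee_pos'].round(3),s['time'])
c=get_calibration('wrist'); im=camera('wrist'); cv2.imwrite('pics/w1.png',im[:,:,::-1])
print(c, proj(c,[.44,-.292,.14]))
np.save('w1.npy',c,allow_pickle=True)
go([.44,-.292,.133],[0,0,-1],-73.3)"
```

```text
[-0.39  0.14  0.98  1.73 -0.12  1.33 -0.66] [ 0.442 -0.289  0.26 ] 2.35
{'fovy': 71.17086709021835, 'cx': 278.2657262008369, 'cy': 205.8463549084846, 'xyz': array([ 0.5116224 , -0.26717551,  0.40108961]), 'rotation': array([-0.10582301,  0.07961266, -0.59043664,  0.79614565])} [281.991397   210.75838842]
 [-0.01, -0.0, 0.05, -0.09, 0.06, 3.18]
```

View pics/w1.png

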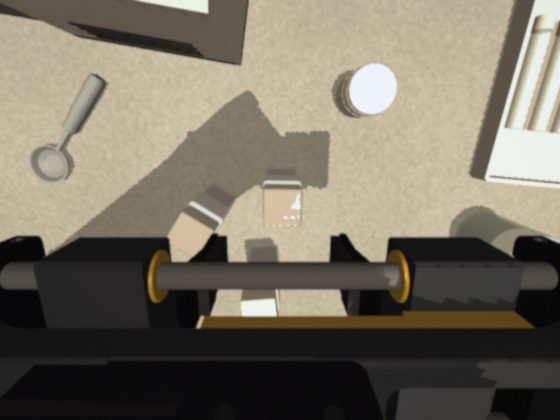

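The wrist view shows the cap top as a square spanning about (264,187) to (301,227). It is square to the gripper, and the centre at (282,207) is within 3 mm of the prediction. The spoon is at (65,130) and the pot at (370,90), both well clear. I go down and grip.

Emit:
drive_tool(
  series=[0, 0, 0, 0, 0.08, 1, 0.4, 0, 0, 0, 0, 0.08, 2, 0.4, 0, 0, 0, 0, 0.08, 2.6, 0.4, 0, 0, 0, 0, 0.08, 3.15, 0.4, 0, 0, 0, 0, 0.08, 3.15, 0.4, 0, 0, 0, 0, 0.08, 3.15, -0.6, 0, 0, 0, 0, 0.08, 3.15, -0.6, 0, 0, 0, 0, 0.08, 3.15, -0.6, 0, 0, 0, 0, 0.08, 3.15, -0.6, 0, 0, 0, 0, 0.08, 3.15, -0.6],
  grip_force=25,
)

```text
time: 3.23
ee_pos: [0.4441, -0.2929, 0.1352]
eef_rot: [0.989, 0.147, 0.001, 0.0]
ft_force: [-1.4, 1.7, 6.1]
width: 0.0357
grip_force: 24.9
```

```bash
python3 -c "
from go import *
s=telemetry.read_state(); print(s['joint_positions'].round(2),s['ee_pos'].round(4),s['width'],s['grip_force'])
y=.123; n=R.from_euler('z',y).apply([.435,0,-.9]); print(n)
M=np.array([.6164,-.0964,.21])
# TCP pose where foot (136.. below TCP) is 30mm outside the mouth
tcp=M-n*(.133+.035); print('pre',tcp)
go([.442,-.2915,.33],[0,0,-1],-73.3)"
```

```text
[-0.3   0.31  0.93  1.88 -0.28  1.09 -0.53] [ 0.4441 -0.2929  0.1352] 0.035684634766385004 24.883590491954237
[ 0.43171359  0.05337019 -0.9       ]
pre [ 0.54387212 -0.10536619  0.3612    ]
 [0.01, -0.02, 0.04, -0.03, -0.05, -4.87]
```

Emit:
drive_tool(
  series=[0, 0, 0, 0, 0, -1, -0.6, 0, 0, 0, 0, 0, -2, -0.6, 0, 0, 0, 0, 0, -3, -0.6, 0, 0, 0, 0, 0, -4, -0.6, 0, 0, 0, 0, 0, -5, -0.6, 0, 0, 0, 0, 0, -6, -0.6, 0, 0, 0, 0, 0, -6, -0.6, 0, 0, 0, 0, 0, -6, -0.6],
)

```text
time: 3.9
ee_pos: [0.444, -0.2935, 0.3762]
eef_rot: [0.989, 0.147, 0.002, 0.001]
ft_force: [0.4, 0.2, -1.7]
width: 0.0361
grip_force: 24.9
```

```bash
cat > mx.py <<'E'
from go import *
Y=.123; n=R.from_euler('z',Y).apply([np.sin(.45),0,-np.cos(.45)]); M=np.array([.6164,-.0964,.21])
mw=lambda l:R.from_euler('z',Y).apply(l)+[M[0],M[1],0]
def ins(d,tag=''): # TCP d metres past the panel along the normal
    return go(M+n*d,n,np.degrees(Y)-90,tag)
def show():
    s=telemetry.read_state(); print(s['joint_positions'].round(2),s['ee_pos'].round(4),s['width'].round(4),s['ft_force'].round(1),round(s['time'],2)); return s
E
python3 -c "
from mx import *
show(); print(n); ins(-.135-.06)"
```

```text
Traceback (most recent call last):
  File "mx.py", line 7, in show
    s=telemetry.read_state(); print(s['joint_positions'].round(2),s['ee_pos'].round(4),s['width'].round(4),s['ft_force'].round(1),round(s['time'],2)); return s
                                                                                       ^^^^^^^^^^^^^^^^
AttributeError: 'float' object has no attribute 'round'
```

```bash
sed -i "s/s\['width'\].round(4)/round(s['width'],4)/" mx.py
python3 -c "
from mx import *
show(); print(n); ins(-.135-.06)"
```

```text
[-0.42  0.09  1.01  1.52 -0.08  1.57 -0.69] [ 0.444  -0.2935  0.3762] 0.0361 [ 0.4  0.2 -1.7] 3.9
[ 0.43167938  0.05336596 -0.9004471 ]
 [-0.42, 5.1, 1.94, 3.47, -3.83, -0.23]
```

Emit:
drive_tool(
  series=[-0.42, 5.1, 1.94, 3.5, -3.8, -0.25, -0.6, -0.42, 5.1, 1.94, 3.5, -3.8, -0.25, -0.6, -0.42, 5.1, 1.94, 3.5, -3.8, -0.25, -0.6, -0.42, 5.1, 1.94, 3.5, -3.8, -0.25, -0.6, -0.42, 5.1, 1.94, 3.5, -3.8, -0.25, -0.6, -0.42, 5.1, 1.94, 3.5, -3.8, -0.25, -0.6, -0.42, 5.1, 1.94, 3.5, -3.8, -0.25, -0.6, -0.42, 5.1, 1.94, 3.5, -3.8, -0.25, -0.6, -0.42, 5.1, 1.94, 3.5, -3.8, -0.25, -0.6],
)

```text
time: 4.65
ee_pos: [0.5329, -0.1079, 0.3833]
eef_rot: [0.974, 0.059, 0.22, -0.014]
ft_force: [-0.4, -1.6, -1.3]
width: 0.0358
grip_force: 25.0
```

```bash
python3 -c "
from mx import *
show(); ins(-.195); ins(-.15)
from bench import camera,get_calibration
cv2.imwrite('pics/s1.png',cv2.resize(camera('scene')[90:270,130:370,::-1],None,fx=3,fy=3,interpolation=cv2.INTER_CUBIC))"
```

```text
[-0.57 -0.29  0.62  1.82  0.1   1.13 -1.4 ] [ 0.5329 -0.1079  0.3833] 0.0358 [-0.4 -1.6 -1.3] 4.65
 [-0.01, 0.07, -0.02, 0.01, -0.03, -0.06]
 [-0.01, 0.07, -0.02, 0.02, -0.03, 1.07]
```

View pics/s1.png

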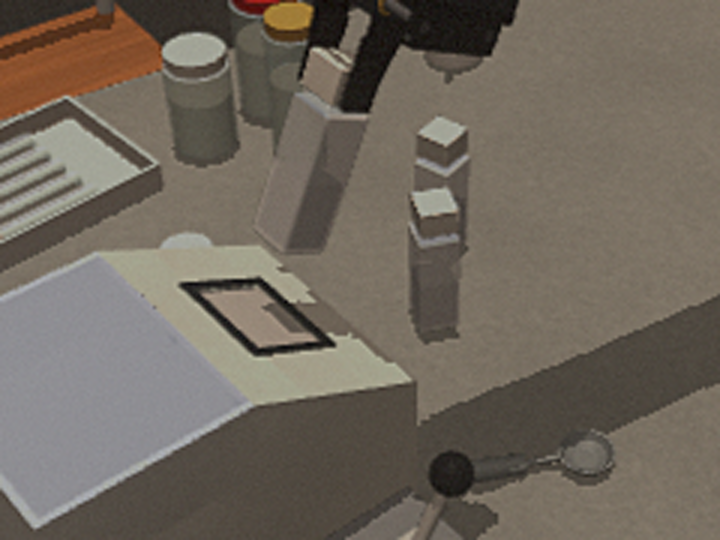

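The bottle hangs tilted square to the panel, with its foot at about (230,170) in the full picture, above and in line with the mouth. I insert.

Emit:
drive_tool(
  series=[0, 0.07, 0, 0, -0.03, 0.5, -0.6, 0, 0.07, 0, 0, -0.03, 1, -0.6, 0, 0.07, 0, 0, -0.03, 1.4, -0.6, 0, 0.07, 0, 0, -0.03, 1.8, -0.6, 0, 0.07, 0, 0, -0.03, 2.1, -0.6, 0, 0.07, 0, 0, -0.03, 2.3, -0.6, 0, 0.07, 0, 0, -0.03, 2.3, -0.6],
)

```text
time: 5.28
ee_pos: [0.5723, -0.1016, 0.2997]
eef_rot: [0.973, 0.059, 0.223, -0.014]
ft_force: [2.2, -0.2, -4.2]
width: 0.0358
grip_force: 25.0
```

```bash
python3 -c "
from mx import *
show(); ins(-.1); ins(.025)"
```

```text
[-0.61 -0.16  0.71  1.9  -0.    0.92 -1.32] [ 0.5723 -0.1016  0.2997] 0.0358 [ 2.2 -0.2 -4.2] 5.28
 [-0.0, -0.0, -0.02, 0.02, 0.01, 0.0]
 [-0.0, -0.0, -0.02, 0.02, 0.01, 3.13]
```

Emit:
drive_tool(
  series=[0, 0, 0, 0, 0, 0.5, -0.6, 0, 0, 0, 0, 0, 1, -0.6, 0, 0, 0, 0, 0, 1.4, -0.6, 0, 0, 0, 0, 0, 1.8, -0.6, 0, 0, 0, 0, 0, 2.2, -0.6, 0, 0, 0, 0, 0, 2.5, -0.6, 0, 0, 0, 0, 0, 2.8, -0.6, 0, 0, 0, 0, 0, 3.1, -0.6, 0, 0, 0, 0, 0, 3.1, -0.6],
)

```text
time: 6.03
ee_pos: [0.6245, -0.0938, 0.1865]
eef_rot: [0.973, 0.06, 0.221, -0.014]
ft_force: [-5.0, -0.1, -6.4]
width: 0.0361
grip_force: 25.0
```

```bash
python3 -c "
from mx import *
show(); ins(.025)
from bench import camera,get_calibration
cv2.imwrite('pics/s2.png',cv2.resize(camera('scene')[90:290,130:370,::-1],None,fx=3,fy=3,interpolation=cv2.INTER_CUBIC))"
```

```text
[-0.59  0.14  0.79  1.94 -0.35  0.7  -1.05] [ 0.6245 -0.0938  0.1865] 0.0361 [-5.  -0.1 -6.4] 6.03
 [-0.02, 0.05, -0.01, 0.07, 0.04, 0.0]
```

View pics/s2.png

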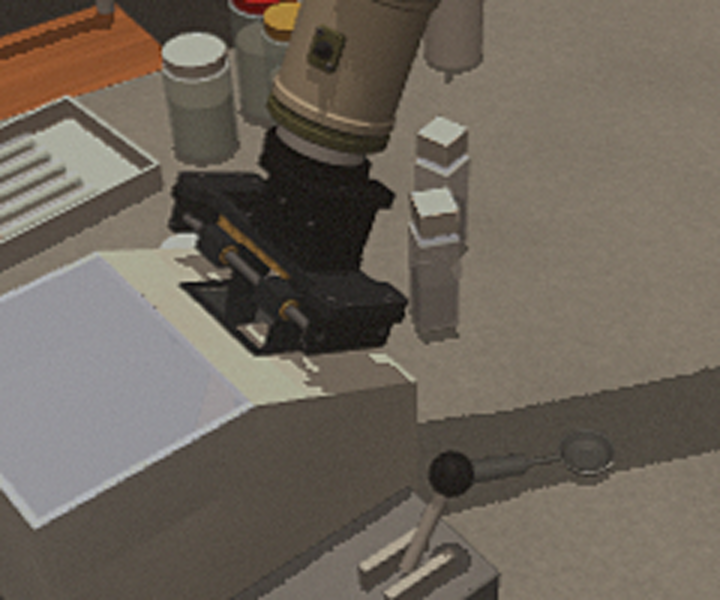

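The bottle is in up to its cap, and nothing is snagged. I open just clear of the cap, since the cheeks are near, and back out.

Emit:
drive_tool(
  series=[0, 0, 0, 0, 0, 0, 0, 0, 0, 0, 0, 0, 0, 0, 0, 0, 0, 0, 0, 0, 0, 0, 0, 0, 0, 0, 0, 0, 0, 0, 0, 0, 0, -0.5, 0, 0, 0, 0, 0, 0, -1, 0, 0, 0, 0, 0, 0, -1.5, 0, 0, 0, 0, 0, 0, -2, 0, 0, 0, 0, 0, 0, -2, -1, 0, 0, 0, 0, 0, -2, -1],
)

```text
time: 6.92
ee_pos: [0.5922, -0.0982, 0.2634]
eef_rot: [0.972, 0.06, 0.226, -0.015]
ft_force: [-0.6, 0.1, -0.1]
width: 0.0366
grip_force: 0.0
```

```bash
python3 -c "
from mx import *
show(); ins(-.055); ins(.04)
from bench import camera,get_calibration
a=cv2.resize(camera('scene')[130:230,170:270,::-1],None,fx=4,fy=4,interpolation=cv2.INTER_CUBIC)
b=cv2.resize(camera('top')[95:195,270:370,::-1],None,fx=4,fy=4,interpolation=cv2.INTER_CUBIC)
cv2.imwrite('pics/s3.png',np.hstack([a,b]))"
```

```text
[-0.65 -0.08  0.79  1.92 -0.09  0.83 -1.25] [ 0.5922 -0.0982  0.2634] 0.0366 [-0.6  0.1 -0.1] 6.92
 [-0.03, -0.07, -0.02, -0.04, 0.03, 0.09]
 [-0.03, -0.07, -0.02, -0.05, 0.03, 2.47]
```

View pics/s3.png

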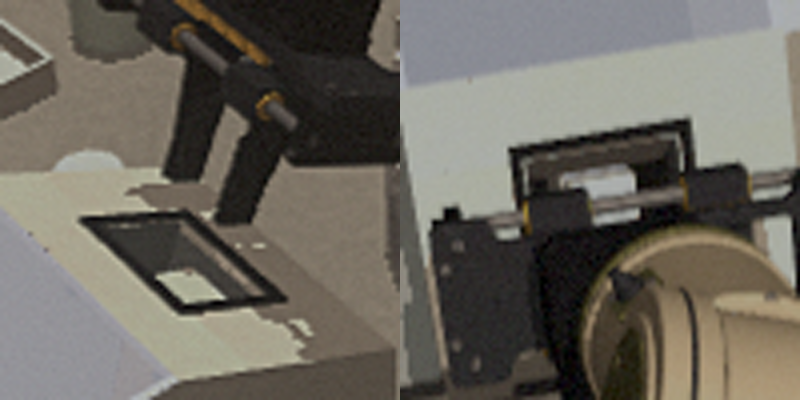

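The cap end sits inside the throat, pinched by the flap and against the floor, and the fingers are out. I close the fingers, shift slightly down-slope and push.

Emit:
drive_tool(
  series=[0, 0, 0, -0.2, 0, 0, -1, 0, 0, 0, -0.2, 0, 0, -1, 0, 0, 0, -0.2, 0, 0, -1, 0, 0, 0, -0.2, 0, 0.4, -1, 0, 0, 0, -0.2, 0, 0.8, -1, 0, 0, 0, -0.2, 0, 1.1, -1, 0, 0, 0, -0.2, 0, 1.4, -1, 0, 0, 0, -0.2, 0, 1.7, -1, 0, 0, 0, -0.2, 0, 2, -1, 0, 0, 0, -0.2, 0, 2.2, -1],
)

```text
time: 7.85
ee_pos: [0.6222, -0.0941, 0.1772]
eef_rot: [0.973, 0.06, 0.223, -0.014]
ft_force: [-3.9, 0.2, 0.8]
width: -0.0
grip_force: 1.6
```

```bash
python3 -c "
from mx import *
show(); ins(.04); ins(.044)"
```

```text
[-0.61  0.15  0.82  1.96 -0.38  0.68 -1.02] [ 0.6222 -0.0941  0.1772] -0.0 [-3.9  0.2  0.8] 7.85
 [-0.02, 0.0, -0.01, 0.22, 0.04, 0.19]
 [-0.02, 0.0, -0.01, 0.22, 0.04, 0.29]
```

Push the last bit, then back out straight.

Emit:
drive_tool(
  series=[0, 0, 0, 0, 0, 0.2, -1, 0, 0, 0, 0, 0, 0.25, -1, 0, 0, 0, 0, 0, 0.25, -1, 0, 0, 0, 0, 0, -0.5, -1, 0, 0, 0, 0, 0, -1.2, -1, 0, 0, 0, 0, 0, -2, -1, 0, 0, 0, 0, 0, -2.8, -1, 0, 0, 0, 0, 0, -3.6, -1, 0, 0, 0, 0, 0, -4, -1, 0, 0, 0, 0, 0, -4, -1],
)

```text
time: 8.68
ee_pos: [0.5539, -0.1042, 0.3281]
eef_rot: [0.972, 0.059, 0.228, -0.015]
ft_force: [0.6, 0.5, -0.2]
width: 0.0001
grip_force: 0.0
```

```bash
python3 -c "
from mx import *
show()
from bench import camera,get_calibration
a=cv2.resize(camera('scene')[130:230,170:270,::-1],None,fx=4,fy=4,interpolation=cv2.INTER_CUBIC)
b=cv2.resize(camera('top')[75:175,260:360,::-1],None,fx=4,fy=4,interpolation=cv2.INTER_CUBIC)
cv2.imwrite('pics/s4.png',np.hstack([a,b]))"
```

```text
[-0.67 -0.26  0.73  1.9   0.09  0.98 -1.4 ] [ 0.5539 -0.1042  0.3281] 0.0001 [ 0.6  0.5 -0.2] 8.68
```

View pics/s4.png

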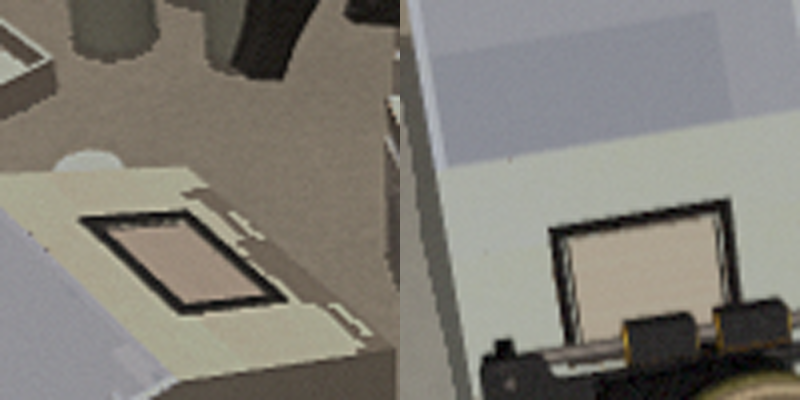

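The flap is shut and the mouth is clear, so the bottle has dropped inside. Now the lever.

```bash
python3 -c "
from mx import *
a=mw([-.095,.17,.30]); print(a); go(a,[0,0,-1],7)"
```

```text
[0.50126041 0.0606601  0.3       ]
 [4.06, -4.11, -17.66, -0.98, -4.22, 0.19]
```

Emit:
drive_tool(
  series=[4.06, -4.11, -17.7, -1, -4.2, 0.2, -1, 4.06, -4.11, -17.7, -1, -4.2, 0.2, -1, 4.06, -4.11, -17.7, -1, -4.2, 0.2, -1, 4.06, -4.11, -17.7, -1, -4.2, 0.2, -1, 4.06, -4.11, -17.7, -1, -4.2, 0.2, -1, 4.06, -4.11, -17.7, -1, -4.2, 0.2, -1, 4.06, -4.11, -17.7, -1, -4.2, 0.2, -1, 4.06, -4.11, -17.7, -1, -4.2, 0.2, -1, 4.06, -4.11, -17.7, -1, -4.2, 0.2, -1, 4.06, -4.11, -17.7, -1, -4.2, 0.2, -1],
)

```text
time: 9.62
ee_pos: [0.5004, 0.0597, 0.2972]
eef_rot: [0.781, 0.622, 0.055, -0.004]
ft_force: [0.6, 0.2, 0.2]
width: 0.0005
grip_force: 0.0
```

```bash
python3 -c "
from mx import *
show()
a=mw([-.095,.17,.30]); go(a,[0,0,-1],7)"
```

```text
[-0.96 -0.08  0.76  1.79  0.    1.32 -0.43] [0.5004 0.0597 0.2972] 0.0005 [0.6 0.2 0.2] 9.62
 [0.88, -0.9, -3.98, 0.03, 0.02, -0.07]
```

Emit:
drive_tool(
  series=[0.88, -0.9, -4, 0, 0, 0, -1, 0.88, -0.9, -4, 0, 0, 0, -1, 0.88, -0.9, -4, 0, 0, 0, -1, 0.88, -0.9, -4, 0, 0, 0, -1, 0.88, -0.9, -4, 0, 0, 0, -1],
)

```text
time: 10.03
ee_pos: [0.5005, 0.0601, 0.2972]
eef_rot: [0.665, 0.747, 0.001, 0.0]
ft_force: [-0.5, -0.3, 0.5]
width: 0.0003
grip_force: 0.0
```

```bash
python3 -c "
from mx import *
show()
go(mw([-.095,.17,.17]),[0,0,-1],7,'down');go(mw([-.002,.17,.17]),[0,0,-1],7,'push')"
```

```text
[-0.97  0.01  0.78  1.73 -0.01  1.41 -0.08] [0.5005 0.0601 0.2972] 0.0003 [-0.5 -0.3  0.5] 10.03
down [0.02, -0.01, -0.08, 0.01, 0.01, 3.18]
push [0.02, -0.01, -0.08, 0.03, 2.34, 3.18]
```

Emit:
drive_tool(
  series=[0, 0, 0, 0, 0, 1, -1, 0, 0, 0, 0, 0, 2, -1, 0, 0, 0, 0, 0, 3.2, -1, 0, 0, 0, 0, 0, 3.2, -1, 0, 0, 0, 0, 0.6, 3.2, -1, 0, 0, 0, 0, 1, 3.2, -1, 0, 0, 0, 0, 1.4, 3.2, -1, 0, 0, 0, 0, 1.9, 3.2, -1, 0, 0, 0, 0, 2.3, 3.2, -1, 0, 0, 0, 0, 2.3, 3.2, -1],
)

```text
time: 10.87
ee_pos: [0.5947, 0.0714, 0.1722]
eef_rot: [0.665, 0.747, 0.003, 0.001]
ft_force: [-0.8, 0.9, -0.4]
width: 0.0006
grip_force: 0.0
```

Emit:
drive_tool(
  series=[0, 0, 0, 0, -0.5, 0, -1, 0, 0, 0, 0, -1, 0, -1, 0, 0, 0, 0, -2, -0.5, -1, 0, 0, 0, 0, -2.5, -1.5, -1, 0, 0, 0, 0, -2.5, -2.5, -1, 0, 0, 0, 0, -2.5, -3.5, -1, 0, 0, 0, 0, -2.5, -3.5, -1, 0, 0, 0, 0, -2.5, -3.5, -1],
)

```text
time: 11.53
ee_pos: [0.4933, 0.0585, 0.3139]
eef_rot: [0.665, 0.747, 0.005, 0.001]
ft_force: [-0.1, -0.4, -0.2]
width: 0.0006
grip_force: 0.0
```

```bash
python3 -c "
from mx import *
show()
from bench import camera,get_calibration
c=get_calibration('scene')
print(proj(c,mw([-.042,.17,.157])),proj(c,mw([.039,.17,.157])))
a=cv2.resize(camera('scene')[90:290,130:330,::-1],None,fx=3,fy=3,interpolation=cv2.INTER_CUBIC)
cv2.imwrite('pics/s5.png',a)"
```

```text
[-1.02 -0.03  0.81  1.72  0.02  1.43 -0.1 ] [0.4933 0.0585 0.3139] 0.0006 [-0.1 -0.4 -0.2] 11.53
[281.41038008 246.21528956] [250.75403879 265.49270496]
```

View pics/s5.png

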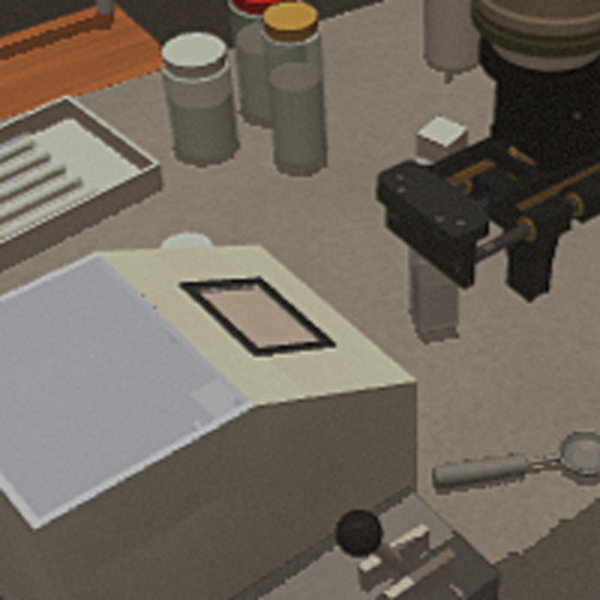

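The ball is at (249,268), matching the "on" end predicted at (251,265). The flap is shut, the bottle shows faintly through the clear top, and the hand is clear. I hand the job in.

```bash
python3 -c "
from bench import r
print(r.close_job())"
```

```text
the job is handed in; nothing more can be done
None
```

I handed the job in at about 11.6 s, and the last picture showed the bottle inside the mixer, the flap shut, the lever on, the hand clear and the spoon in place; I did not measure the jar and pot again, and hand-in returned no verdict.

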